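# Stand the toppled canister in the basin and unlock its flip-top lid

### The arm

A 6-joint arm with a two-finger parallel gripper is mounted at the origin on the work surface. World frame = base frame: x ahead of the robot, y to its left, z up, the work surface at z = 0. Lengths are in m, angles in rad, forces in N, time in s.
With the tool pointing down it reaches from about 0.35 to 0.775 m from the base axis. Payload 5.5 kg.
Tool frame: the origin (TCP) lies on the centre line of the jaws, within the pads' length; the fingertips stand 11 mm ahead of it and the grasp point (between the pads) lies 8 mm behind it; z points along the fingers, y is the line along which they close (so a half turn about z gives the same grasp; the last joint's range is limited). The gripper opens to 85 mm and grips with 20 to 120 N. Pads are 22 mm wide; open, the fingers measure 114 mm over their backs; the gripper's body (76 mm by 85 mm) begins 54 mm behind the grasp point. The pads swing forward as they close: fully open they stand 13 mm farther back than shut.
Start: joints at [1.125, 0.313, 0.046, 1.304, 0, 1.431], TCP at [0.173, 0.548, 0.242] pointing down, gripper open.
Joint ranges: [-2.76, 2.76], [-0.86, 1.69], [-1.03, 1.26], [-2.2, 2.34], [-1.47, 1.5], [-3.14, 3.14]. Speed limits (rad/s): [2.57, 2.57, 3.14, 3.14, 3.14, 3.14].

### API

Orientations are given as a unit quaternion [w, x, y, z].
In Python, from workcell import get_state, eyes, env gives the robot as it stands.
- The arm moves only by the shell command python3 -m inch 'ROWS' [OPENING] [FORCE]. ROWS is JSON, one flat list of numbers, 4 for each row, row after row: the shift along the tool's x, y, z in cm, then the turn about the tool's z in rad. A call has exactly 5 rows; each row shifts and turns the commanded pose from where the row before left it, along the tool's axes as they then stand; what a row does not reach is not made up. A row lasts 1/12 s, in which the tool goes at most 41.7 mm and 7.16 degrees, less where a joint would pass 70% of its speed; a pose out of reach is approached as far as the arm can. A call is refused whole if a number of a shift passes 4.17 or a number of a turn 0.125, either way. A call with a gripper value outside its range is refused whole. OPENING is the opening, from -1 (shut) to 1 (fully open), set as the call begins (- or left out, the last holds). The fingers move at their own pace and stop on an object; FORCE is the grip in N (left out, the last holds). Time passes only in rows, so rows that do not move let the fingers close, or fill a call up. It gives the time, the measured TCP pose, the force, the opening and the grip force at its end, in the units of the state.
- get_state(): the state, without advancing time (a new reading comes with each control period).
- eyes.read_camera(name): name is "scene" or "top"; returns the picture (480x640x3 uint8, red, green, blue); there is no depth.
- eyes.camera_info(name): a dict with "fovy" (degrees; the focal length in pixels is half the picture's height over the tangent of half this angle, whatever the lens; pixels are square), "cx", "cy" (the principal point, pixels), "xyz" and "orientation" of the camera in the world. Camera axes: x right, y down, z forward; pixel columns grow to the right and rows downward; lengths in m; the calibration is good to about 2 mm. A picture is of the moment at which its call begins. camera_info takes no time and is no camera call.
- env.hand_in(): hands the job in; it is judged then, once.
The state is a dict: "clock": time; "joint_pos": joint angles; "qvel": joint speeds; "tau": joint torques, N m; "tcp_pos": TCP position; "orientation": TCP orientation; "wrist_force": force on the tool from outside, world axes, zero at the start; "ft_torque": the same for the moment, N m; "finger_gap": finger opening in m; "grip_force": force on a finger pad.
Only numpy, scipy, OpenCV 4.12 (cv2) and the standard library are available. Lean on these libraries where they do the work, as an engineer would, in place of code of your own. Each camera call takes 0.05 s, during which the arm holds its last target. There are 200 camera calls.

### The job

The white canister has toppled onto its front on the counter. Pick it up, set it down upright on the floor of the empty grey basin without dropping it and let go; then, with it standing there, slide its child-lock tab fully aside and press the button that the tab was covering all the way in, so that the lid flips open. Leave the canister standing open in the basin, and leave the other things on the counter where they are.

Things in the scene. Friction and masses are not known exactly. Their poses are not given: they have to be found in the camera images.
- canister: White plastic box-shaped canister, 70 mm deep (own x), 60 wide (own y), 150 tall (own z), about 0.7 kg, even weight. Origin: centre of its underside; +z to its top, -x its front. Starts lying on its front (+x up, z level; origin 35 mm up). Flat top: lid at the back, lock tab over the button at the front, fin reaching z = 184 mm. Sides y = -30 and +30 mm are plain flat faces to grip.
- button: Push button, 20 mm (x) by 22 mm (y), 10 mm proud of the canister's top. Origin: centre of its underside, at (-19, -16, 150) mm in the canister's frame when not pressed; pressing face 10 mm above it. Axes as the canister's. Travel 8 mm along the canister's -z, about 6 N; it stays where it is pushed. It drives the lid by a linkage: each mm opens the lid 0.175 rad.
- tab (a joint): Child-lock tab: metres slid. 0 (starts at 0 to 0.003) covers the button, 0.032 is fully aside; slides along the canister's +y, needs about 0.5 N, stays where it is left. A bridge plate 28 mm (x) by 26 mm (y) over the button, its upper face 15.5 mm above the canister's top, with an upright fin.
- tab_grip (a point): Middle of the tab's upright fin: 24 mm long (canister x), 10 mm thick (canister y), 18 mm tall. The point is 26 mm above the canister's flat top, 7.5 mm below the fin's upper edge and 10.5 mm above the tab's plate; in the canister's frame at (-19, -16 + tab, 176) mm. Moves with the tab.
- lid (a joint): Flip-top lid, a plate 36 mm (x) by 54 mm (y), 8 mm thick, on the canister's top from x = -2 to +34 mm: rad opened, 0 shut, 1.4 with the button fully in. Hinged along its back edge, the front edge swings up and back; stays where it is left. It is opened by the button.
- basin: Empty grey plastic basin, fixed: 280 mm (own x) by 240 mm (own y), walls 5 mm thick and 80 mm high, flat floor 5 mm thick. Origin: centre of its underside, on the counter.
- spoon: Wooden spoon, 250 mm long, lying between the canister and the basin; not to be moved. Origin: centre of its underside; own x along it.
- scraper: Red silicone scraper, 240 mm long, lying beyond the basin; not to be moved. Origin: centre of its underside; own x along it.
- brush: Flat brush with a wooden handle, 200 mm long, lying on the left; not to be moved. Origin: centre of its underside; own x along it.
- jar: Glass jar with metal cap, 72 mm across, 100 mm tall, beyond the canister; not to be moved. Origin: centre of its underside.
- can: Steel can, 68 mm across, 110 mm tall, at the far left; not to be moved. Origin: centre of its underside.
- mug: White mug, 80 mm across, 90 mm tall, at the far side; not to be moved. Origin: centre of its underside.
Things that resemble listed ones, but are neither listed nor needed, are in the scene too. What is shaped like the canister but pink or red is not meant.

How it is judged:
By the outcome, as a careful person would: the job done as asked, in the order asked, and still so for the second after the job is handed in, with the robot touching nothing.
It also fails if it takes over 51 s, if anything falls off the work surface, if the arm or the gripper's body presses on something with over 40 N, if the wrist force passes 120 N, or if a joint passes its speed limit or range.

## Working session

There is one attempt and no reset: what is moved stays moved. The work goes in short steps, Python scripts to look and compute and a shell command to move; the robot and the scene stay as the last step left them, time stands still between calls to the robot, and variables do not carry over. Pictures are saved under pics/ and viewed, at most 10 in all, crops included, and the job is handed in when it is done.

```bash
mkdir -p pics; ls; python3 - <<'E'
from workcell import get_state, eyes, env
import cv2
print(get_state())
for n in("scene","top"):
    print(n,eyes.camera_info(n)); cv2.imwrite(f"pics/{n}0.png",eyes.read_camera(n)[:,:,::-1])
E
```

```text
pics
{'clock': 0.0, 'joint_pos': array([1.12540199e+00, 3.13993387e-01, 4.49699536e-02, 1.30361048e+00,
       1.50149167e-05, 1.43122505e+00]), 'qvel': array([ 0.00094205, -0.00030474,  0.00139862, -0.00121464, -0.0016176 ,
        0.00013436]), 'tau': array([-1.02348866e-03, -4.80628252e+01,  2.98531616e+01,  1.91325950e-02,
       -3.53770774e-04,  2.69994608e-06]), 'tcp_pos': array([0.17289193, 0.54786799, 0.24140916]), 'orientation': array([-2.72104187e-04,  1.52316274e-01,  9.88331376e-01, -8.77606591e-04]), 'wrist_force': array([ 0.23161355, -0.15606116,  0.2084768 ]), 'ft_torque': array([-0.0151264 , -0.01438954,  0.05192633]), 'grip_force': 0.0, 'finger_gap': 0.0856814489714785}
scene {'fovy': 49.50496387275803, 'cx': 321.9236591490062, 'cy': 239.8555307636764, 'xyz': array([1.09149915, 0.46741915, 0.97557547]), 'orientation': array([-0.16575848,  0.48076156,  0.81418938, -0.28015727])}
top {'fovy': 44.124835554750106, 'cx': 316.5341540474213, 'cy': 237.07305759941295, 'xyz': array([0.36080265, 0.12139434, 1.43392823]), 'orientation': array([ 0.03521103, -0.70128061,  0.71137609, -0.03016201])}
```

View pics/scene0.png

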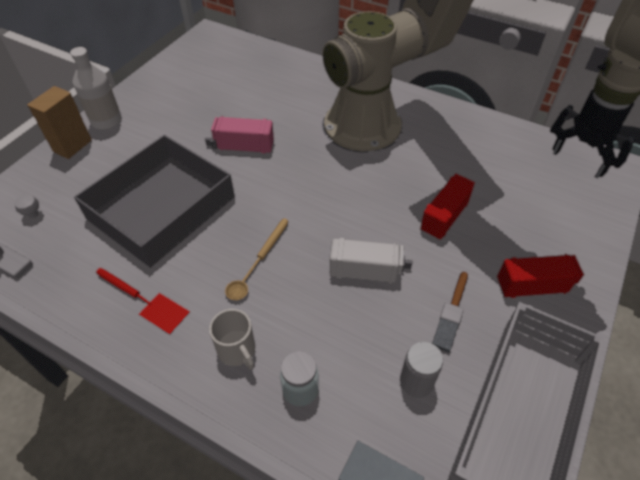

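View pics/top0.png

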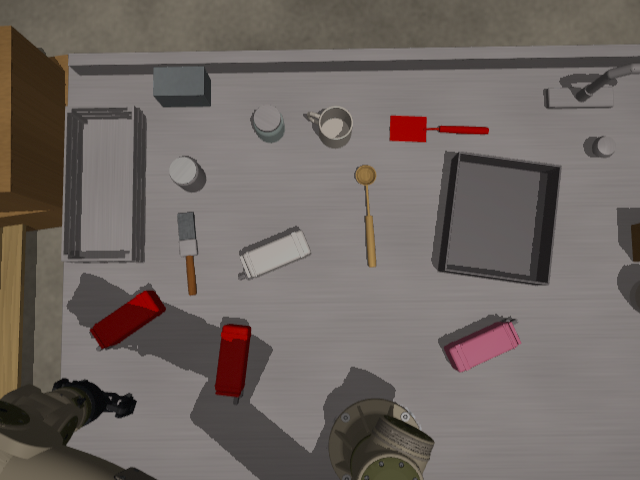

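White things in view: the canister at scene (367,260) / top (275,254), the mug at scene (232,338), and the can at scene (422,368). The other canister shapes are pink or red. The white box with the dark fin at its left end in the top view (243,275) fits. The basin at scene (155,200) / top (498,218) is the plain dark-grey tub. The light slotted tray at top (103,185) is a dish rack. I'll confirm the canister in an enlarged crop.

```bash
cat > h.py <<'E'
import numpy as np, cv2
from scipy.spatial.transform import Rotation as R
from workcell import get_state, eyes, env
def cam(n):
    i=eyes.camera_info(n); q=i["orientation"]; f=240/np.tan(np.radians(i["fovy"]/2))
    return np.array(i["xyz"]),R.from_quat([q[1],q[2],q[3],q[0]]).as_matrix(),f,i["cx"],i["cy"]
def ray(n,p):
    c,M,f,cx,cy=cam(n); d=M@np.array([(p[0]-cx)/f,(p[1]-cy)/f,1]); return c,d/np.linalg.norm(d)
def plane(n,p,z):
    c,d=ray(n,p); return c+d*(z-c[2])/d[2]
def tri(pt,ps):
    c1,d1=ray("top",pt); c2,d2=ray("scene",ps)
    s=np.linalg.lstsq(np.c_[d1,-d2],c2-c1,rcond=None)[0]
    a,b=c1+d1*s[0],c2+d2*s[1]; return (a+b)/2,np.linalg.norm(a-b)
def proj(n,P):
    c,M,f,cx,cy=cam(n); v=M.T@(np.asarray(P)-c); return np.array([f*v[0]/v[2]+cx,f*v[1]/v[2]+cy])
def crop(im,x,y,w,h,k): return cv2.resize(im[y:y+h,x:x+w],None,fx=k,fy=k,interpolation=cv2.INTER_CUBIC)
def st():
    s=get_state(); print("t",round(s["clock"],2),"tcp",s["tcp_pos"].round(4),"q",s["joint_pos"].round(2),"F",s["wrist_force"].round(1),"gap",round(s["finger_gap"],4),"grip",round(s["grip_force"],1)); return s
E
python3 - <<'E'
from h import *
t=cv2.imread("pics/top0.png"); s=cv2.imread("pics/scene0.png")
a=crop(t,230,220,100,75,8);b=crop(s,325,230,100,75,8)
cv2.imwrite("pics/c1.png",cv2.resize(np.vstack([a[:,:],b]),(400,600)) if 0 else np.vstack([cv2.resize(a,(400,300)),cv2.resize(b,(400,300))]))
for n,im in(("top",t),("scene",s)):
    hsv=cv2.cvtColor(im,cv2.COLOR_BGR2HSV)
    x,y,w,h=(230,220,100,75) if n=="top" else (325,230,90,60)
    g=im[y:y+h,x:x+w].min(2); print(n,np.percentile(g,[5,25,50,75,95]))
    for th in (150,165,180,195):
        m=(g>th).astype(np.uint8); cs,_=cv2.findContours(m,0,2)
        if not cs: continue
        c=max(cs,key=cv2.contourArea); r=cv2.minAreaRect(c)
        print(th,cv2.contourArea(c),(cv2.boxPoints(r)+[x,y]).round(1).tolist())
E
```

```text
top [ 86. 126. 128. 130. 161.]
150 1292.0 [[243.4, 253.8], [299.6, 229.7], [309.3, 252.4], [253.1, 276.5]]
scene [ 67.  84. 127. 144. 161.]
150 1135.0 [[331.4, 257.4], [333.2, 238.1], [398.5, 244.2], [396.7, 263.5]]
```

View pics/c1.png

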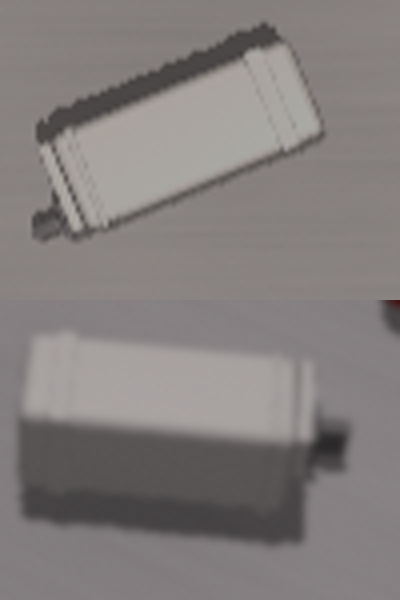

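The crop shows the white box with its dark fin sticking out of the end at top (243,275), so that end is the lid end (+z). The scene view agrees, with the fin at (410,265). The pink and red ones are excluded. Next I measure it and the basin.

```bash
python3 - <<'E'
from h import *
t=cv2.imread("pics/top0.png"); s=cv2.imread("pics/scene0.png")
def quad(im,x,y,w,h,th):
    k=4; g=cv2.resize(im[y:y+h,x:x+w].min(2),None,fx=k,fy=k,interpolation=cv2.INTER_CUBIC)
    m=(g>th).astype(np.uint8); m=cv2.morphologyEx(m,cv2.MORPH_CLOSE,np.ones((17,17))); m=cv2.morphologyEx(m,cv2.MORPH_OPEN,np.ones((25,25)))
    c=max(cv2.findContours(m,0,2)[0],key=cv2.contourArea)
    return (cv2.boxPoints(cv2.minAreaRect(c))+.5)/k-.5+[x,y]
T=quad(t,230,220,100,75,143); S=quad(s,325,230,90,60,148)
T=T[np.argsort(T[:,0])];S=S[np.argsort(S[:,0])]
print(T.round(1),S.round(1))
# top-left end (lid) = scene right end; near-robot side: top larger row; scene smaller row
Tl=T[:2][np.argsort(T[:2,1])];Tr=T[2:][np.argsort(T[2:,1])]
Sl=S[:2][np.argsort(S[:2,1])];Sr=S[2:][np.argsort(S[2:,1])]
for n,a,b in(("lid far",Tl[0],Sr[1]),("lid near",Tl[1],Sr[0]),("bot far",Tr[0],Sl[1]),("bot near",Tr[1],Sl[0])):
    p,e=tri(a,b); print(n,p.round(4),"miss",round(e,4),"plane70",plane("top",a,.07).round(4)[:2],plane("scene",b,.07).round(4)[:2])
P=np.array([plane("top",a,.07) for a in (Tl[0],Tl[1],Tr[0],Tr[1])])
ax=(P[0]+P[1]-P[2]-P[3])/2; L=np.linalg.norm(ax); u=ax/L
print("centre",P.mean(0),"len",L,"width",np.linalg.norm(P[0]-P[1]),"dir deg",np.degrees(np.arctan2(u[1],u[0])))
bo=(P[2]+P[3])/2; print("by bottom: origin",bo, "grasp 0.136",bo+.136*u)
print("fin tip", tri((242,276.5),(411.5,265)))
# basin: rim outer corners and inner floor corners by hue/dark mask
g=t[130:300,420:580].max(2); print("basin dark pct",np.percentile(g,[5,25,50,75]))
m=(g<95).astype(np.uint8); m=cv2.morphologyEx(m,cv2.MORPH_CLOSE,np.ones((9,9)))
c=max(cv2.findContours(m,0,2)[0],key=cv2.contourArea); q=cv2.boxPoints(cv2.minAreaRect(c))+[420,130]
print("outline",q.round(1).tolist())
B=np.array([plane("top",a,.08) for a in q]); print(B.round(3)[:,:2],B.mean(0).round(3))
E
```

```text
[[238.5 255.7]
 [248.8 279.5]
 [300.1 229. ]
 [310.4 252.9]] [[331.1 257.7]
 [332.9 237.9]
 [401.4 264.1]
 [403.2 244.3]]
lid far [0.4476 0.3086 0.0718] miss 0.0047 plane70 [0.4469 0.3111] [0.4474 0.3062]
lid near [0.392  0.2877 0.0644] miss 0.001 plane70 [0.3916 0.2875] [0.3965 0.2883]
bot far [0.5064 0.168  0.0722] miss 0.0 plane70 [0.5066 0.1681] [0.505  0.1673]
bot near [0.4517 0.1442 0.0654] miss 0.0017 plane70 [0.451  0.1449] [0.4553 0.1451]
centre [0.44903277 0.22788036 0.07      ] len 0.1547260005914694 width 0.0600675671387984 dir deg 112.64371968044524
by bottom: origin [0.4788175  0.15648075 0.07      ] grasp 0.136 [0.42645754 0.28199742 0.07      ]
fin tip (array([0.39917572, 0.31389716, 0.01242252]), np.float64(0.006766117101745496))
basin dark pct [ 31.  94.  99. 133.]
outline [[429.3, 271.9], [444.4, 149.8], [563.0, 164.5], [547.9, 286.6]]
[[ 0.403 -0.126]
 [ 0.686 -0.17 ]
 [ 0.647 -0.443]
 [ 0.366 -0.394]] [ 0.525 -0.283  0.08 ]
```

```bash
python3 -m inch '[0,0,0,0.124,0,0,0,0.124,0,0,0,0.124,0,0,0,0.124,0,0,0,0.124]' 1 20
python3 -m inch '[0,0,0,0.124,0,0,0,0.124,-3.3,1.3,0,0,-3.3,1.3,0,0,-3.3,1.3,0,0]'
python3 -m inch '[-3.3,1.3,0,0,-3.3,1.3,0,0,-3.3,1.3,0,0,-3.3,1.3,0,0,-3.3,1.3,0,0]'
cat >> h.py <<'E'
def goto(P,yaw=None,n=None):
    """tool shift (cm) to world point P, tool down; yaw deg of tool x wanted -> turn"""
    s=st(); q=s["orientation"]; M=R.from_quat([q[1],q[2],q[3],q[0]]).as_matrix()
    y=np.degrees(np.arctan2(M[1,0],M[0,0])); d=M.T@(np.asarray(P)-s["tcp_pos"])*100
    print("yaw",y.round(2),"zaxis",M[:,2].round(3),"shift cm",d.round(2),"turn",None if yaw is None else round(-np.radians((yaw-y+180)%360-180),3))
E
python3 -c "
from h import *
goto([.4249,.2857,.11],112.64)"
```

```text
clock: 0.52
tcp_pos: [0.173, 0.5481, 0.2418]
orientation: [-0.0, 0.449, 0.893, -0.001]
wrist_force: [-0.8, 0.1, -0.6]
finger_gap: 0.0857
grip_force: 0.0
clock: 0.93
tcp_pos: [0.2474, 0.4713, 0.2416]
orientation: [0.0, 0.553, 0.833, -0.001]
wrist_force: [0.8, 0.2, -0.1]
finger_gap: 0.0854
grip_force: 0.0
clock: 1.35
tcp_pos: [0.3718, 0.3436, 0.242]
orientation: [-0.0, 0.554, 0.833, -0.0]
wrist_force: [1.4, 0.8, -0.2]
finger_gap: 0.0853
grip_force: 0.0
t 1.35 tcp [0.3718 0.3436 0.242 ] q [ 0.59  0.18 -0.13  1.26  0.    1.76] F [ 1.4  0.8 -0.2] gap 0.0853 grip 0.0
yaw 112.76 zaxis [-0.001 -0.    -1.   ] shift cm [-7.39  2.67 13.2 ] turn 0.002
```

```bash
python3 -m inch '[-3.7,1.35,0,0,-3.7,1.35,0,0,0,0,4.1,0,0,0,4.1,0,0,0,4.1,0]'
python3 -m inch '[0,0,0.8,0,0,0,0,0,0,0,0,0,0,0,0,0,0,0,0,0]'
python3 - <<'E'
from h import *
goto([.4249,.2857,.026],112.64)
t=eyes.read_camera("top")[:,:,::-1]; s=eyes.read_camera("scene")[:,:,::-1]
cv2.imwrite("pics/c2.png",np.hstack([crop(t,215,200,120,100,3),crop(s,320,180,120,100,3)]))
E
```

```text
clock: 1.77
tcp_pos: [0.4258, 0.2864, 0.1184]
orientation: [0.001, 0.555, 0.832, 0.001]
wrist_force: [-0.3, 0.2, 0.1]
finger_gap: 0.0853
grip_force: 0.0
clock: 2.18
tcp_pos: [0.4264, 0.2885, 0.114]
orientation: [0.001, 0.554, 0.833, 0.002]
wrist_force: [-0.1, -0.4, 0.7]
finger_gap: 0.0853
grip_force: 0.0
t 2.18 tcp [0.4264 0.2885 0.114 ] q [ 0.44  0.27 -0.34  0.96  0.    1.61] F [-0.1 -0.4  0.7] gap 0.0853 grip 0.0
yaw 112.78 zaxis [ 0.004  0.002 -1.   ] shift cm [-0.2  -0.29  8.8 ] turn 0.002
```

View pics/c2.png

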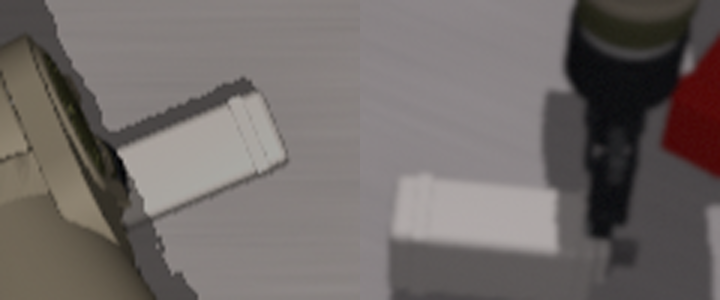

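The picture shows the fingers straddling the lid end, with the fin just beyond them in the scene crop (625,250). I'm descending and gripping lightly.

```bash
python3 -m inch '[-0.2,-0.29,2.5,0,0,0,2.5,0,0,0,2,0,0,0,1.8,0,0,0,0,0]'
python3 -m inch '[0,0,0,0,0,0,0,0,0,0,0,0,0,0,0,0,0,0,0,0]' -1 20
python3 -m inch '[0,0,0,0,0,0,0,0,0,0,0,0,0,0,0,0,0,0,0,0]'
python3 -c "
from h import *
goto([.4249,.2857,.026],112.64)"
```

```text
clock: 2.7
tcp_pos: [0.421, 0.2836, 0.0212]
orientation: [-0.001, 0.554, 0.833, -0.002]
wrist_force: [-0.4, -0.8, -0.3]
finger_gap: 0.0857
grip_force: 0.0
clock: 3.12
tcp_pos: [0.4258, 0.2859, 0.0265]
orientation: [0.002, 0.553, 0.833, 0.003]
wrist_force: [0.7, 0.7, 6.2]
finger_gap: 0.0602
grip_force: 6.9
clock: 3.53
tcp_pos: [0.4258, 0.2859, 0.0265]
orientation: [0.002, 0.554, 0.833, 0.003]
wrist_force: [1.5, 0.2, 6.0]
finger_gap: 0.06
grip_force: 7.0
t 3.53 tcp [0.4258 0.2859 0.0265] q [ 0.43  0.36 -0.46  0.74 -0.    1.61] F [1.5 0.2 6. ] gap 0.06 grip 7.0
yaw 112.78 zaxis [ 0.007  0.003 -1.   ] shift cm [ 0.02 -0.09  0.05] turn 0.002
```

```bash
python3 -m inch '[0,0,-1,0,0,0,-1,0,0,0,-1,0,0,0,-1,0,0,0,-1,0]' - 20
python3 -m inch '[0,0,-1.5,0,0,0,-1.5,0,0,0,-1.5,0,0,0,-1.5,0,0,0,-1.5,0]'
python3 - <<'E'
from h import *
s=eyes.read_camera("scene")[:,:,::-1]
cv2.imwrite("pics/c3.png",crop(s,290,120,170,170,3))
E
```

```text
clock: 3.95
tcp_pos: [0.4224, 0.2842, 0.0744]
orientation: [-0.0, 0.554, 0.833, -0.0]
wrist_force: [1.3, -0.2, -6.7]
finger_gap: 0.0599
grip_force: 23.1
clock: 4.37
tcp_pos: [0.4221, 0.2842, 0.1494]
orientation: [-0.0, 0.554, 0.833, -0.0]
wrist_force: [1.2, 0.7, -8.1]
finger_gap: 0.0596
grip_force: 23.4
```

View pics/c3.png

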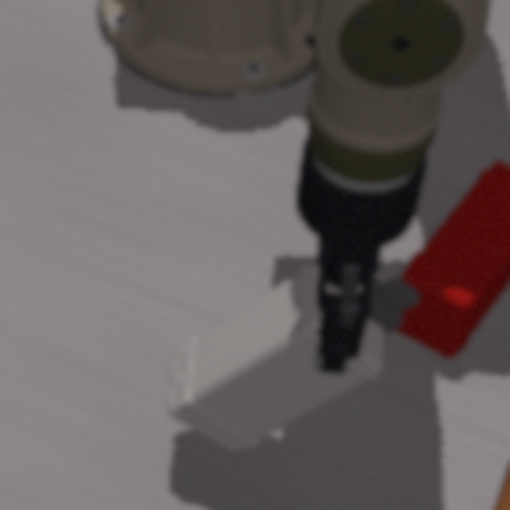

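The canister is pivoting between the pads, and its bottom (scene crop 185,400) has swung about 40° down. I'll keep lifting.

```bash
python3 -m inch '[0,0,-2.5,0,0,0,-2.5,0,0,0,-2.5,0,0,0,-2,0,0,0,-2,0]'
python3 -m inch '[0,0,0,0,0,0,0,0,0,0,0,0,0,0,0,0,0,0,0,0]'
python3 - <<'E'
from h import *
st()
s=eyes.read_camera("scene")[:,:,::-1];t=eyes.read_camera("top")[:,:,::-1]
cv2.imwrite("pics/c4.png",crop(s,290,80,170,170,3))
E
```

```text
clock: 4.83
tcp_pos: [0.4223, 0.2842, 0.2644]
orientation: [-0.0, 0.554, 0.833, -0.0]
wrist_force: [0.6, -0.1, -7.9]
finger_gap: 0.0597
grip_force: 27.0
clock: 5.25
tcp_pos: [0.4219, 0.2839, 0.2616]
orientation: [-0.001, 0.554, 0.833, -0.001]
wrist_force: [0.3, 0.9, -7.1]
finger_gap: 0.0598
grip_force: 27.0
t 5.25 tcp [0.4219 0.2839 0.2616] q [ 0.43  0.18 -0.08  1.31  0.    1.61] F [ 0.3  0.9 -7.1] gap 0.0598 grip 27.0
```

View pics/c4.png

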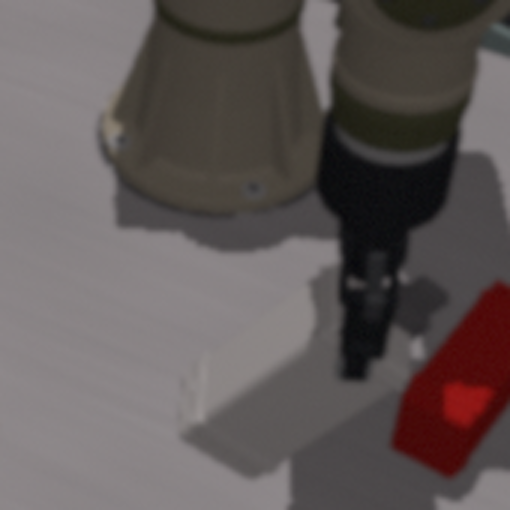

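The canister hangs stably about 40–45° short of upright, with its bottom at crop (220,450). Next is the transit toward the basin. A brisk start helps the swing, and the basin wall can finish the pivot.

```bash
python3 -m inch '[-4.1,-0.7,0,0,-4.1,-0.7,0,0,-4.1,-0.7,0,0,-4.1,-0.7,0,0,-4.1,-0.7,0,0]'
python3 -m inch '[-4.1,-0.7,0,0,-4.1,-0.7,0,0,-4.1,-0.7,0,0,-4.1,-0.7,0,0,-4.1,-0.7,0,0]'
python3 -m inch '[-3.5,-0.8,0,0,-2.8,-0.8,0,0,-2,-0.6,0,0,-1.2,-0.4,0,0,-0.8,0,0,0]'
python3 -m inch '[0,0,0,0.111,0,0,0,0.111,0,0,0,0.111,0,0,0,0.111,0,0,0,0.111]'
python3 - <<'E'
from h import *
goto([.535,-.236,.262],81)
t=eyes.read_camera("top")[:,:,::-1]; s=eyes.read_camera("scene")[:,:,::-1]
cv2.imwrite("pics/top5.png",t); cv2.imwrite("pics/scene5.png",s)
cv2.imwrite("pics/c5.png",np.hstack([crop(t,420,120,160,200,2.5),crop(s,60,60,160,200,2.5)]))
E
```

```text
clock: 5.77
tcp_pos: [0.4695, 0.0801, 0.2629]
orientation: [-0.0, 0.553, 0.833, -0.0]
wrist_force: [1.8, 0.2, -6.4]
finger_gap: 0.0597
grip_force: 24.6
clock: 6.18
tcp_pos: [0.5165, -0.123, 0.2629]
orientation: [-0.0, 0.554, 0.833, -0.0]
wrist_force: [1.8, -0.1, -6.7]
finger_gap: 0.0597
grip_force: 24.6
clock: 6.6
tcp_pos: [0.532, -0.2275, 0.2624]
orientation: [-0.001, 0.555, 0.832, -0.0]
wrist_force: [0.1, -0.4, -6.8]
finger_gap: 0.0595
grip_force: 24.6
clock: 7.02
tcp_pos: [0.5326, -0.2244, 0.2631]
orientation: [-0.001, 0.762, 0.648, 0.0]
wrist_force: [-0.3, 0.7, -7.1]
finger_gap: 0.0601
grip_force: 24.6
t 7.02 tcp [ 0.5326 -0.2244  0.2631] q [-0.54  0.32  0.1   1.36  0.    1.19] F [-0.3  0.7 -7.1] gap 0.0601 grip 24.6
yaw 80.72 zaxis [-0.     0.001 -1.   ] shift cm [-1.1   0.43  0.11] turn -0.005
```

View pics/c5.png

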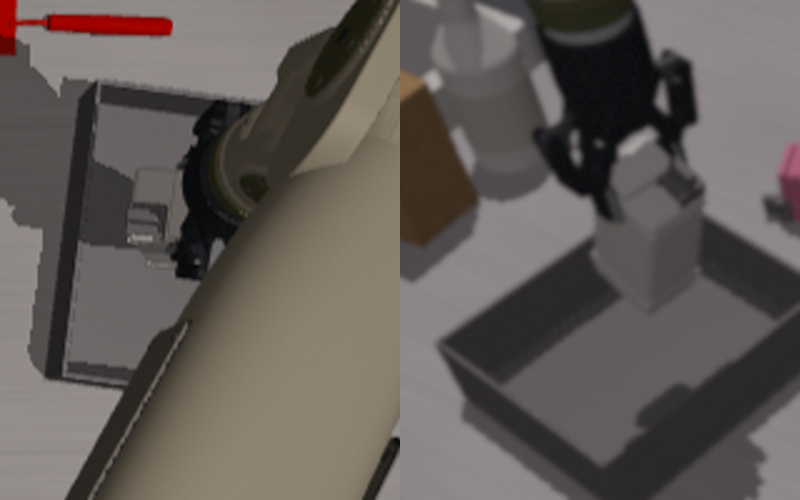

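The top crop shows the lid end facing left toward +y. The scene crop shows the canister hanging close to upright, with its bottom corners at scene px (160,183), (139,162) and (179,167). I'll work out the tilt from those.

```bash
python3 - <<'E'
from h import *
a=np.radians(80.72); d=np.array([np.cos(a),np.sin(a),0]); y=np.array([np.sin(a),-np.cos(a),0])
piv=np.array([.5326,-.2244,.2711])
for n,p,o in(("front+y",(160,183.2),.03),("front-y",(179.2,167.2),-.03),("back+y",(138.8,162),.03)):
    c,r=ray("scene",p); P=c+r*((o-(c-piv)@y)/(r@y)); v=P-piv
    print(n,"along d",(v@d).round(4),"down",-v[2].round(4))
for f in(45,60,70,76,90):
    r=np.radians(f);print(f,"front",(-.14*np.cos(r)+.035*np.sin(r)).round(3),(.14*np.sin(r)+.035*np.cos(r)).round(3),"back",(-.14*np.cos(r)-.035*np.sin(r)).round(3),(.14*np.sin(r)-.035*np.cos(r)).round(3))
# basin rim corners near: refine centre from top picture 0 using floor colour
t=cv2.imread("pics/top0.png"); g=t[130:300,420:580].max(2)
m=((g<60)).astype(np.uint8)*255
ys,xs=np.nonzero(cv2.morphologyEx(m,cv2.MORPH_OPEN,np.ones((3,3)))); q=cv2.boxPoints(cv2.minAreaRect(np.c_[xs,ys].astype(np.float32)))+[420,130]
print(q.round(1).tolist())
for z in(.08,.005): B=np.array([plane("top",k,z) for k in q]); print(z,B.round(3)[:,:2].tolist(),B.mean(0).round(3))
E
```

```text
front+y along d 0.0005 down 0.1178
front-y along d -0.0039 down 0.1177
back+y along d -0.0585 down 0.089
45 front -0.074 0.124 back -0.124 0.074
60 front -0.04 0.139 back -0.1 0.104
70 front -0.015 0.144 back -0.081 0.12
76 front 0.0 0.144 back -0.068 0.127
90 front 0.035 0.14 back -0.035 0.14
[[437.3, 270.7], [450.4, 152.5], [560.0, 164.7], [546.9, 282.9]]
0.08 [[0.405, -0.144], [0.679, -0.183], [0.647, -0.436], [0.374, -0.392]] [ 0.526 -0.289  0.08 ]
0.005 [[0.408, -0.159], [0.697, -0.2], [0.662, -0.467], [0.375, -0.42]] [ 0.536 -0.312  0.005]
```

The tilt is about 64–70°, so the front bottom edge is roughly under the pivot. I'll lower until it touches the floor, then drag the tool toward −d (−x of the tool) so floor friction finishes the righting.

```bash
python3 -m inch '[0,0,3,0,0,0,3,0,0,0,2.5,0,0,0,1.5,0,0,0,0.5,0]' - 20 | egrep 'tcp|force'
python3 -m inch '[0,0,0.2,0,0,0,0.2,0,0,0,0.2,0,0,0,0,0,0,0,0,0]' | egrep 'tcp|force'
python3 -m inch '[0,0,0.2,0,0,0,0.2,0,0,0,0.2,0,0,0,0,0,0,0,0,0]' | egrep 'tcp|force'
```

```text
tcp_pos: [0.5307, -0.2238, 0.1549]
wrist_force: [-0.4, 0.3, -6.4]
grip_force: 25.1
tcp_pos: [0.5331, -0.2262, 0.1533]
wrist_force: [0.3, -0.1, -6.1]
grip_force: 25.1
tcp_pos: [0.5323, -0.2258, 0.146]
wrist_force: [-0.2, 0.1, -7.5]
grip_force: 25.1
```

```bash
python3 -m inch '[0,0,0.2,0,0,0,0.2,0,0,0,0.2,0,0,0,0,0,0,0,0,0]' - 20 | egrep 'tcp|force'
python3 -m inch '[0,0,0.2,0,0,0,0.2,0,0,0,0.2,0,0,0,0,0,0,0,0,0]' | egrep 'tcp|force'
```

```text
tcp_pos: [0.5327, -0.226, 0.141]
wrist_force: [-2.2, 0.7, 0.9]
grip_force: 26.1
tcp_pos: [0.534, -0.2269, 0.1403]
wrist_force: [-8.2, 5.1, 28.7]
grip_force: 32.7
```

Contact came at TCP z≈0.141, which matches a 140 mm grasp height. Now I drag.

```bash
python3 -m inch '[-0.4,0,0,0,-0.4,0,0,0,-0.4,0,0,0,-0.4,0,0,0,-0.4,0,0,0]' - 20 | egrep 'tcp|force'
python3 -m inch '[-0.4,0,0,0,-0.4,0,0,0,-0.4,0,0,0,-0.4,0,0,0,-0.4,0,0,0]' | egrep 'tcp|force'
python3 - <<'E'
from h import *
st(); s=eyes.read_camera("scene")[:,:,::-1]; cv2.imwrite("pics/c6.png",crop(s,100,80,110,130,4.5))
E
```

```text
tcp_pos: [0.5305, -0.247, 0.1388]
wrist_force: [-5.9, 1.7, 17.1]
grip_force: 31.7
tcp_pos: [0.5268, -0.266, 0.1359]
wrist_force: [-1.6, 1.7, 2.6]
grip_force: 28.8
t 10.03 tcp [ 0.5268 -0.266   0.1359] q [-0.6   0.39 -0.11  1.07  0.    1.13] F [-1.6  1.7  2.6] gap 0.0596 grip 28.8
```

View pics/c6.png

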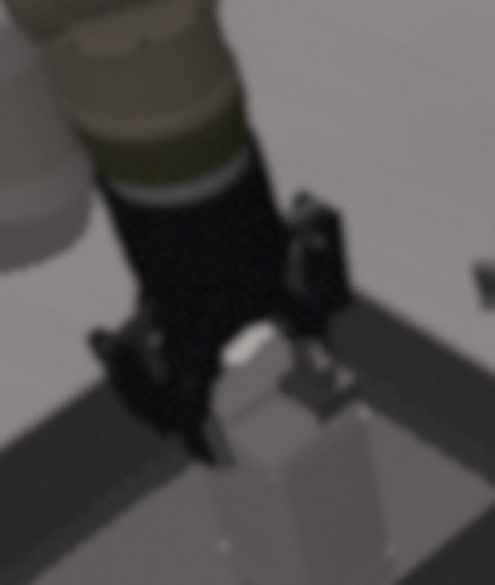

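The canister stands nearly upright on the basin floor, with its lid at crop (250,380) and the dark tab at (315,390). The drag distance, TCP height and low forces are consistent with a flat base. I'll press lightly to seat it, then release, rise and measure.

```bash
python3 -m inch '[0,0,0.1,0,0,0,0.1,0,0,0,0,0,0,0,0,0,0,0,0,0]' - 20 | egrep 'tcp|force'
python3 -m inch '[0,0,0,0,0,0,0,0,0,0,0,0,0,0,0,0,0,0,0,0]' 1 | egrep 'tcp|force|gap'
python3 -m inch '[0,0,-1,0,0,0,-2,0,0,0,-3,0,0,0,-3,0,0,0,-3,0]' | egrep 'tcp|force|gap'
python3 -m inch '[3,-3,0,0,3,-3,0,0,3,-3,0,0,3,-3,0,0,3,-3,0,0]' | egrep 'tcp|force|gap'
python3 - <<'E'
from h import *
st(); t=eyes.read_camera("top")[:,:,::-1]; s=eyes.read_camera("scene")[:,:,::-1]
cv2.imwrite("pics/top7.png",t); cv2.imwrite("pics/scene7.png",s)
p=proj("top",[.527,-.266,.155]); q=proj("scene",[.527,-.266,.1]); print(p,q)
a=crop(t,int(p[0])-40,int(p[1])-50,80,100,5); b=crop(s,int(q[0])-40,int(q[1])-60,80,100,5)
print(int(p[0])-40,int(p[1])-50,int(q[0])-40,int(q[1])-60)
cv2.imwrite("pics/c7.png",np.hstack([a,b]))
E
```

```text
tcp_pos: [0.5267, -0.2674, 0.1354]
wrist_force: [-5.6, -1.3, 15.0]
grip_force: 30.6
tcp_pos: [0.5263, -0.2653, 0.1318]
wrist_force: [0.3, -0.6, -0.6]
finger_gap: 0.0849
grip_force: 0.0
tcp_pos: [0.526, -0.2651, 0.254]
wrist_force: [0.5, 0.2, -1.1]
finger_gap: 0.0853
grip_force: 0.0
tcp_pos: [0.4027, -0.0955, 0.2528]
wrist_force: [0.5, 0.5, 1.0]
finger_gap: 0.0851
grip_force: 0.0
t 11.75 tcp [ 0.4027 -0.0955  0.2528] q [-0.43 -0.   -0.31  1.27  0.    1.3 ] F [0.5 0.5 1. ] gap 0.0851 grip 0.0
[498.37779365 212.6369576 ] [162.93489783 184.12994416]
458 162 122 124
```

View pics/c7.png

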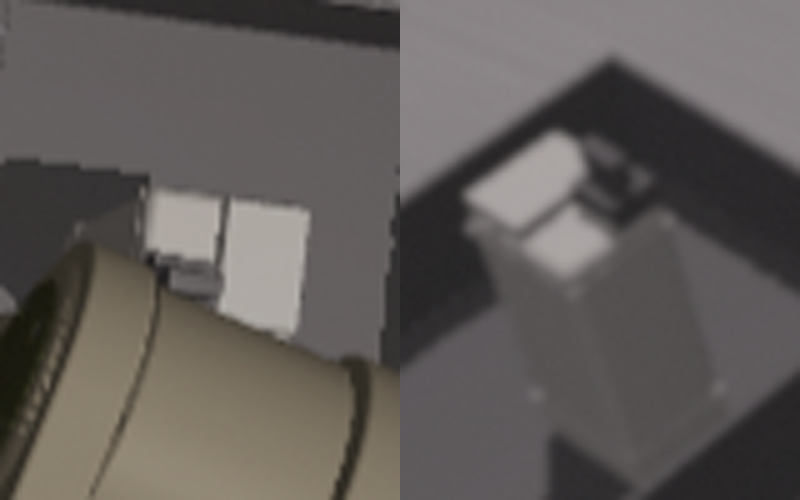

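The top crop shows the canister standing upright near the basin's centre, its lid shut (the large white plate at 225–310, 200–335). The dark tab is front-right at (195,275), partly behind the arm. I'll clear the arm and measure from the bright lid in both views.

```bash
python3 -m inch '[4,0,0,0,4,0,0,0,4,0,0,0,3,0,0,0,0,0,0,0]' | egrep 'tcp'
python3 - <<'E'
from h import *
st(); t=eyes.read_camera("top")[:,:,::-1]; s=eyes.read_camera("scene")[:,:,::-1]
cv2.imwrite("pics/top8.png",t); cv2.imwrite("pics/scene8.png",s)
k=6
def blobs(im,x,y,w,h,th):
    g=cv2.resize(np.ascontiguousarray(im[y:y+h,x:x+w].min(2)),None,fx=k,fy=k,interpolation=cv2.INTER_CUBIC)
    cs=sorted(cv2.findContours((g>th).astype(np.uint8),0,2)[0],key=cv2.contourArea)[::-1][:3]
    for c in cs:
        r=cv2.minAreaRect(c); q=(cv2.boxPoints(r)+.5)/k-.5+[x,y]
        ap=(cv2.approxPolyDP(c,14,True)[:,0]+.5)/k-.5+[x,y]
        print(cv2.contourArea(c)/k/k,"rect",q.round(1).tolist(),"poly",ap.round(1).tolist()); yield q,ap
print("top");T=list(blobs(t,470,180,70,70,130))
P=np.array([plane("top",a,.163) for a in T[0][0]]);print(P.round(4).tolist(),P.mean(0).round(4),[np.linalg.norm(P[i]-P[i-1]).round(4) for i in range(4)])
print("scene");S=list(blobs(s,125,140,65,60,130))
# dark tab
g=t[190:245,475:510].max(2); print(g[::3,::2])
E
```

```text
tcp_pos: [0.4285, 0.0554, 0.2531]
t 12.27 tcp [0.4285 0.0554 0.2531] q [-0.06  0.03 -0.27  1.27  0.    1.66] F [ 0.1  0.1 -0.2] gap 0.0853 grip 0.0
top
397.375 rect [[500.5, 228.3], [503.6, 201.5], [519.7, 203.3], [516.6, 230.1]] poly [[504.2, 201.6], [501.1, 226.2], [513.4, 229.8], [517.1, 225.9], [519.2, 204.2]]
156.20833333333334 rect [[486.4, 211.7], [488.6, 199.4], [502.3, 201.8], [500.1, 214.1]] poly [[489.2, 200.1], [487.1, 210.6], [499.9, 213.8], [501.2, 201.9]]
2.5972222222222223 rect [[488.5, 225.9], [488.6, 224.9], [493.5, 225.3], [493.4, 226.3]] poly [[488.6, 225.1], [493.4, 226.1]]
[[0.4919, -0.2667, 0.163], [0.5501, -0.2758, 0.163], [0.5456, -0.3103, 0.163], [0.4874, -0.3011, 0.163]] [ 0.5188 -0.2885  0.163 ] [np.float64(0.0347), np.float64(0.0589), np.float64(0.0348), np.float64(0.0589)]
scene
249.11111111111111 rect [[124.6, 156.7], [124.6, 139.6], [151.7, 139.6], [151.7, 156.7]] poly [[124.6, 155.2], [127.2, 156.6], [132.6, 151.9], [130.8, 149.4], [134.4, 151.2], [151.8, 139.6], [124.6, 139.6]]
223.13888888888889 rect [[135.2, 162.3], [153.8, 148.9], [160.6, 158.3], 
[... 986 characters left out ...]
 92  84 172 174 174 174]
 [ 68  67  67  68  74  90  33  86  58  65  78  84  91  99 173 174 174 173]
 [ 68  68  67  68  91  79  35 105 103 103 102 101 101 134 174 173 174 174]
 [ 67  68  69  71 136 112 125 129 140 149 135 105 126 141 158 152 159 170]
 [ 73  83  89  90  90  90  90  91  92  92  91  91  97 104  98  98 100 103]
 [101  98 106 100 101  90  90  91  90  91  91  92  92  92  91  98  99 101]
 [102 103 102 103  99 100  96  90  95 109 106 103 136 102 101 100 101 101]
 [103 102 103 103 103 103 103 103 103 103 102 102 102 103 103 102 102 102]
 [103 103 103 103 103 103 102 102 102 102 103 102 103 103 103 102 102 101]
 [104 103 103 103 103 102 103 103 102 102 102 103 102 103 103 103 102 102]]
```

```bash
cat > pose.py <<'E'
from h import *
O=None
def pose(x,y,deg):
    a=np.radians(deg); X=np.array([np.cos(a),np.sin(a),0]); Y=np.array([-np.sin(a),np.cos(a),0])
    return lambda p: np.array([x,y,.005])+X*p[0]/1000+Y*p[1]/1000+np.array([0,0,p[2]/1000])
E
python3 - <<'E'
from pose import *
for n,a,b in(("lid front +y",(503.7,201.5),(145.8,168.8)),("lid back +y",(519.6,203.4),(135.6,162.9)),("top front +y",(488.8,199.8),(154.3,180))):
    p,e=tri(a,b); print(n,p.round(4),"miss",round(e,4))
F=plane("top",(503.7,201.5),.163);B=plane("top",(519.6,203.4),.163);C=plane("top",(488.8,199.8),.155)
deg=-98.5; a=np.radians(deg); X=np.array([np.cos(a),np.sin(a),0]);Y=np.array([-np.sin(a),np.cos(a),0])
o=[F-X*-.002-Y*.027,B-X*.034-Y*.027,C+X*.035-Y*.030]; print(np.round(o,4)); o=np.mean(o,0)
P=pose(o[0],o[1],deg)
for n in("top","scene"):
    print(n,"fin top corners tab=0",[proj(n,P((x,y,184))).round(1).tolist() for x in(-31,-7) for y in(-21,-11)],"plate",[proj(n,P((x,y,165.5))).round(1).tolist() for x in(-33,-5) for y in(-29,-3)])
print("tab_grip",P((-19,-16,176)),"button",P((-19,-16,160)))
t=cv2.imread("pics/top8.png"); print(t[205:236,484:508].max(2))
E
```

```text
lid front +y [ 0.5499 -0.2757  0.1643] miss 0.0001
lid back +y [ 0.5453 -0.3101  0.1625] miss 0.0005
top front +y [ 0.5571 -0.2492  0.1484] miss 0.0022
[[ 0.5231 -0.2741  0.163 ]
 [ 0.5237 -0.2726  0.163 ]
 [ 0.5206 -0.2766  0.155 ]]
top fin top corners tab=0 [[491.6, 220.4], [492.1, 215.7], [502.9, 221.9], [503.4, 217.2]] plate [[487.8, 225.0], [489.1, 213.1], [500.8, 226.7], [502.1, 214.8]]
scene fin top corners tab=0 [[168.4, 153.9], [164.9, 156.4], [161.0, 149.4], [157.5, 151.8]] plate [[173.6, 158.5], [164.8, 165.0], [165.0, 153.3], [156.2, 159.6]]
tab_grip [ 0.50944713 -0.25324329  0.181     ] button [ 0.50944713 -0.25324329  0.165     ]
[[ 68  87  77 122 149 171 174 174 174 174 174 174 173 174 174 174 174 174
   97 122 172 173 173 174]
 [ 67 102  83 127 152 172 174 174 174 174 174 174 174 174 174 173 174 174
   89 137 173 174 174 174]
 [ 65 106  89 133 156 173 175 174 174 174 174 173 174 174 174 174 174 174
   83 145 173 174 174 174]
 [ 63  98  86 138 160 173 174 174 174 174 174 174 174 174 174 173 174 153
   80 156 173 174 173 174]
 [ 67  76  79 141 163 174 173 174 174 174 17
[... 1983 characters left out ...]
90  90  90  90  91  91  92  92  92  92  91  80  91  87  97  90 104
  112  98 106  98 109 100]
 [ 90  90  91  91  90  90  90  92  92  92  91  92  92  92  91  92  93  92
   93  80  91  93 105  85]
 [ 90  90  90  91  91  90  90  91  91  91  92  91  92  92  92  93  92  92
   92  93  92  92  91  95]
 [ 91  90  90  90  91  91  91  90  91  91  91  91  91  92  92  92  92  92
   93  91  94  98  95  99]
 [ 98  95 106 103 101 102 102  91  91  91  91  91  92  91  92  91  90  95
   96  95  98 104 101 101]
 [103 101 111 108 103 101 102  91  96 104 103 102 102 102 114 123  95  99
  102 101 101 101 101 101]
 [101 100  97  96  95  90  87  95 102 109 105 106 102 103 121 136 103 102
  101 101 101 100 100 101]]
```

The lid triangulates at z≈0.163, so the canister stands flat on the floor. The fin projects to (491–503, 216–221) in the top view, matching the patch seen there. Now I go above the fin.

```bash
python3 -c "
from h import *
goto([.5100,-.2532,.225],81.5)"
```

```text
t 12.37 tcp [0.4281 0.0523 0.2528] q [-0.06  0.03 -0.27  1.27 -0.    1.66] F [-0.3 -0.4 -0.2] gap 0.0854 grip 0.0
yaw 81.13 zaxis [ 0.001 -0.    -1.   ] shift cm [-28.92  12.8    2.8 ] turn -0.007
```

```bash
python3 -m inch '[-3.6,1.6,0,0,-3.6,1.6,0,0,-3.6,1.6,0,0,-3.6,1.6,0,0,-3.6,1.6,0,0]' -0.06 20 | egrep 'tcp|gap'
python3 -m inch '[-3.6,1.6,0,0,-3.6,1.6,0,0,-2.5,1,0.8,0,-1,0.4,1,0,0,0,1,0]' | egrep 'tcp|gap'
python3 -m inch '[0,0,0,0,0,0,0,0,0,0,0,0,0,0,0,0,0,0,0,0]' | egrep 'tcp|gap'
python3 -c "
from h import *
goto([.5100,-.2532,.186],81.5)"
```

```text
tcp_pos: [0.4781, -0.1424, 0.2527]
finger_gap: 0.04
tcp_pos: [0.5065, -0.2559, 0.2233]
finger_gap: 0.0402
tcp_pos: [0.5071, -0.2509, 0.2253]
finger_gap: 0.0401
t 13.62 tcp [ 0.5071 -0.2509  0.2253] q [-0.6   0.3  -0.01  1.26  0.    1.13] F [ 0.3  0.4 -0.4] gap 0.0401 grip 0.0
yaw 81.04 zaxis [ 0.001 -0.001 -1.   ] shift cm [-0.18  0.32  3.93] turn -0.008
```

```bash
python3 -m inch '[-0.2,0.3,0.8,-0.008,0,0,1.2,0,0,0,1,0,0,0,0.6,0,0,0,0.3,0]' | egrep 'tcp|wrist'
python3 -m inch '[0,0,0,0,0,0,0,0,0,0,0,0,0,0,0,0,0,0,0,0]' | egrep 'tcp|wrist'
python3 -c "
from h import *
goto([.5100,-.2532,.186],81.5)"
```

```text
tcp_pos: [0.5089, -0.2537, 0.1837]
wrist_force: [-0.0, -1.2, 0.1]
tcp_pos: [0.5098, -0.2545, 0.1858]
wrist_force: [0.5, 1.0, 0.2]
t 14.45 tcp [ 0.5098 -0.2545  0.1858] q [-0.6   0.32 -0.08  1.17  0.    1.12] F [0.5 1.  0.2] gap 0.04 grip 0.0
yaw 81.4 zaxis [ 0.001 -0.    -1.   ] shift cm [ 0.13  0.   -0.02] turn -0.002
```

```bash
python3 -m inch '[0,0,0,0,0,0,0,0,0,0,0,0,0,0,0,0,0,0,0,0]' -1 20 | egrep 'tcp|force|gap'
python3 -m inch '[0,0,0,0,0,0,0,0,0,0,0,0,0,0,0,0,0,0,0,0]' | egrep 'tcp|force|gap'
```

```text
tcp_pos: [0.51, -0.2544, 0.1856]
wrist_force: [2.5, -0.1, 0.9]
finger_gap: 0.0096
grip_force: 22.8
tcp_pos: [0.5098, -0.2544, 0.1856]
wrist_force: [2.0, 0.5, 2.9]
finger_gap: 0.0095
grip_force: 23.1
```

Gap 9.6 mm, so the fin is held. I slide it along +y of the canister, which is +y of the tool.

```bash
python3 -m inch '[0,0.4,0,0,0,0.5,0,0,0,0.5,0,0,0,0.5,0,0,0,0.4,0,0]' - 20 | egrep 'tcp|wrist|gap'
python3 -m inch '[0,0.3,0,0,0,0.2,0,0,0,0.1,0,0,0,0,0,0,0,0,0,0]' | egrep 'tcp|wrist|gap'
python3 -m inch '[0,0.1,0,0,0,0,0,0,0,0,0,0,0,0,0,0,0,0,0,0]' | egrep 'tcp|wrist|gap'
```

```text
tcp_pos: [0.5329, -0.2579, 0.1855]
wrist_force: [-0.4, 0.5, 6.3]
finger_gap: 0.0095
tcp_pos: [0.539, -0.2588, 0.1855]
wrist_force: [0.8, 1.0, 5.0]
finger_gap: 0.0093
tcp_pos: [0.5397, -0.2589, 0.1855]
wrist_force: [0.9, 0.5, 5.6]
finger_gap: 0.0098
```

```bash
python3 -m inch '[0,0.1,0,0,0,0,0,0,0,0,0,0,0,0,0,0,0,0,0,0]' - 20 | egrep 'tcp|wrist|gap'
python3 -m inch '[0,0.1,0,0,0,0.05,0,0,0,0,0,0,0,0,0,0,0,0,0,0]' | egrep 'tcp|wrist|gap'
python3 -m inch '[0,0.1,0,0,0,0.05,0,0,0,0,0,0,0,0,0,0,0,0,0,0]' | egrep 'tcp|wrist|gap'
```

```text
tcp_pos: [0.5406, -0.259, 0.1854]
wrist_force: [-0.0, 1.1, 5.3]
finger_gap: 0.0095
tcp_pos: [0.542, -0.2593, 0.1855]
wrist_force: [-0.1, 1.3, 5.8]
finger_gap: 0.0092
tcp_pos: [0.5434, -0.2595, 0.1855]
wrist_force: [-0.7, 0.2, 5.2]
finger_gap: 0.0094
```

```bash
python3 -m inch '[0,0,0,0,0,0,0,0,0,0,0,0,0,0,0,0,0,0,0,0]' -0.06 20 | egrep 'tcp|wrist|gap'
python3 -m inch '[0,0,-1,0,0,0,-2,0,0,0,-3,0,0,0,-2,0,4,-0.5,0,0]' | egrep 'tcp|wrist|gap'
python3 -m inch '[4,-0.5,0,0,4,-0.5,0,0,4,-0.5,0,0,4,-0.5,0,0,4,-0.5,0,0]' | egrep 'tcp'
python3 -m inch '[4,-0.5,0,0,4,-0.5,0,0,0,0,0,0,0,0,0,0,0,0,0,0]' -1 | egrep 'tcp'
python3 - <<'E'
from pose import *
t=eyes.read_camera("top")[:,:,::-1]; s=eyes.read_camera("scene")[:,:,::-1]
cv2.imwrite("pics/top9.png",t); cv2.imwrite("pics/scene9.png",s)
cv2.imwrite("pics/c9.png",np.hstack([crop(t,470,180,66,80,6),crop(s,122,125,66,80,6)]))
k=6
def blobs(im,x,y,w,h,th):
    g=cv2.resize(np.ascontiguousarray(im[y:y+h,x:x+w].min(2)),None,fx=k,fy=k,interpolation=cv2.INTER_CUBIC)
    for c in sorted(cv2.findContours((g>th).astype(np.uint8),0,2)[0],key=cv2.contourArea)[::-1][:3]:
        q=(cv2.boxPoints(cv2.minAreaRect(c))+.5)/k-.5+[x,y]
        print(round(cv2.contourArea(c)/k/k,1),q.round(1).tolist())
blobs(t,470,180,70,70,130)
E
```

```text
tcp_pos: [0.5429, -0.2593, 0.1848]
wrist_force: [-0.4, 0.4, 0.4]
finger_gap: 0.0405
tcp_pos: [0.5464, -0.2253, 0.2704]
wrist_force: [1.5, 0.9, 0.3]
finger_gap: 0.0402
tcp_pos: [0.5491, -0.0159, 0.2663]
tcp_pos: [0.5515, 0.063, 0.2659]
471.2 [[484.5, 226.1], [487.8, 199.5], [519.8, 203.4], [516.6, 230.1]]
9.2 [[483.9, 224.3], [485.1, 221.7], [493.9, 225.8], [492.8, 228.4]]
1.2 [[482.4, 224.9], [483.2, 224.4], [484.3, 226.0], [483.5, 226.5]]
```

View pics/c9.png

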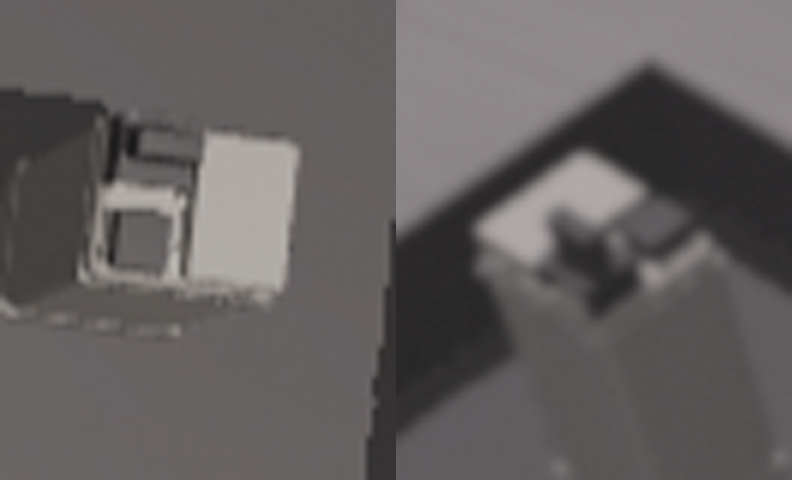

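The crop shows the tab fully aside (plate and fin at crop 165,150). The grey button is bare at crop (143,237), which is top px (493.4,219.1). The canister hasn't shifted and the lid is still shut.

```bash
python3 -c "
from h import *
b=plane('top',(493.4,219.1),.165); print(b)
a=np.radians(81.5)
goto([b[0]-.0015,b[1],.215],81.5)"
```

```text
[ 0.51183876 -0.25168757  0.165     ]
t 19.55 tcp [0.5515 0.0617 0.2656] q [-0.03  0.27  0.04  1.34 -0.    1.69] F [-0.1 -0.5 -0.3] gap -0.0002 grip 0.0
yaw 81.31 zaxis [ 0. -0. -1.] shift cm [-31.6    0.66   5.07] turn -0.003
```

```bash
python3 -m inch '[-4,0.1,0,0,-4,0.1,0,0,-4,0.1,0,0,-4,0.1,0,0,-4,0.1,0,0]' | egrep 'tcp'
python3 -m inch '[-4,0,0,0,-3.5,0,0,0,-2.3,0,1,0,-1.2,0,2,0,-0.6,0,2,0]' | egrep 'tcp'
python3 -m inch '[0,0,0,0,0,0,0,0,0,0,0,0,0,0,0,0,0,0,0,0]' | egrep 'tcp'
python3 -c "
from h import *
goto([.5093,-.2523,.180],81.5)"
```

```text
tcp_pos: [0.5254, -0.1389, 0.2655]
tcp_pos: [0.5082, -0.255, 0.2154]
tcp_pos: [0.5098, -0.2501, 0.2168]
t 20.8 tcp [ 0.5098 -0.2501  0.2168] q [-0.6   0.31 -0.03  1.24  0.    1.12] F [ 0.3 -0.1  0.7] gap 0.0001 grip 0.0
yaw 81.44 zaxis [ 0.002 -0.001 -1.   ] shift cm [-0.22 -0.02  3.68] turn -0.001
```

```bash
python3 -m inch '[-0.2,0,1,0,0,0,1.3,0,0,0,0.9,0,0,0,0.4,0,0,0,0,0]' | egrep 'tcp|wrist'
python3 -m inch '[0,0,0.2,0,0,0,0.2,0,0,0,0.2,0,0,0,0,0,0,0,0,0]' | egrep 'tcp|wrist'
python3 -m inch '[0,0,0.2,0,0,0,0.2,0,0,0,0.2,0,0,0,0,0,0,0,0,0]' | egrep 'tcp|wrist'
```

```text
tcp_pos: [0.5081, -0.2514, 0.1779]
wrist_force: [0.3, 0.6, -0.6]
tcp_pos: [0.5091, -0.2523, 0.1739]
wrist_force: [0.1, 0.9, 3.7]
tcp_pos: [0.5092, -0.2524, 0.1681]
wrist_force: [0.1, 2.2, 5.4]
```

```bash
python3 -m inch '[0,0,0.15,0,0,0,0.1,0,0,0,0,0,0,0,0,0,0,0,0,0]' | egrep 'tcp|wrist'
python3 -m inch '[0,0,0.1,0,0,0,0.1,0,0,0,0,0,0,0,0,0,0,0,0,0]' | egrep 'tcp|wrist'
```

```text
tcp_pos: [0.5093, -0.2524, 0.1679]
wrist_force: [-4.7, 3.9, 18.3]
tcp_pos: [0.5094, -0.2524, 0.1678]
wrist_force: [-8.0, 5.5, 27.9]
```

The button hit its hard stop at TCP z=0.168 with force rising to 28 N, so it is fully in. I'll rise, clear and verify.

```bash
python3 -m inch '[0,0,-0.5,0,0,0,-1,0,0,0,-2,0,0,0,-3,0,0,0,-3,0]' | egrep 'tcp|wrist'
python3 -m inch '[3,0,0,0,4,0,0,0,4,0,0,0,4,0,0,0,4,0,0,0]' | egrep 'tcp'
python3 -m inch '[4,0,0,0,4,0,0,0,4,0,0,0,0,0,0,0,0,0,0,0]' | egrep 'tcp'
python3 - <<'E'
from pose import *
st(); t=np.ascontiguousarray(eyes.read_camera("top")[:,:,::-1]); s=np.ascontiguousarray(eyes.read_camera("scene")[:,:,::-1])
cv2.imwrite("pics/top10.png",t); cv2.imwrite("pics/scene10.png",s)
P=pose(.5225,-.2745,-98.5)
print("top: bright px in lid footprint before/after")
for n,im,b in(("top",t,"pics/top9.png"),("scene",s,"pics/scene9.png")):
    b=cv2.imread(b); d=cv2.absdiff(im,b).max(2)
    c=proj(n,P((0,0,160))).astype(int); r=d[c[1]-30:c[1]+30,c[0]-35:c[0]+35]>25
    ys,xs=np.nonzero(r); print(n,"changed",len(xs),"bbox",xs.min()+c[0]-35,xs.max()+c[0]-35,ys.min()+c[1]-30,ys.max()+c[1]-30)
    th=1.4
    for th in(0,.9,1.2,1.4): print("lid front edge at",th,[proj(n,P((34-36*np.cos(th),y,150+36*np.sin(th)))).round(1).tolist() for y in(-27,27)],"top face",[proj(n,P((34-36*np.cos(th)+8*np.sin(th),y,150+36*np.sin(th)+8*np.cos(th)))).round(1).tolist() for y in(-27,27)])
g=s[140:176:2,128:180:3].max(2); print(g)
print(t[196:240:3,484:540:3].max(2))
# others unmoved?
a0=cv2.imread("pics/top0.png"); D=(cv2.absdiff(a0,t).max(2)>40).astype(np.uint8)
n,l,stt,ce=cv2.connectedComponentsWithStats(cv2.morphologyEx(D,cv2.MORPH_OPEN,np.ones((3,3)))); print([(x[:5].tolist()) for x in stt[1:] if x[4]>20])
E
```

```text
tcp_pos: [0.5081, -0.2518, 0.2578]
wrist_force: [0.7, -0.1, 1.1]
tcp_pos: [0.5372, -0.0629, 0.2578]
tcp_pos: [0.5551, 0.0565, 0.2575]
t 24.13 tcp [0.5551 0.0565 0.2575] q [-0.04  0.28  0.03  1.33 -0.    1.67] F [ 0.2 -0.8 -0.2] gap 0.0001 grip 0.0
top: bright px in lid footprint before/after
top changed 389 bbox 481 524 194 228
lid front edge at 0 [[500.2, 226.8], [502.8, 202.3]] top face [[501.3, 226.4], [503.9, 201.8]]
lid front edge at 0.9 [[510.6, 226.2], [513.2, 201.2]] top face [[514.3, 226.3], [516.9, 201.2]]
lid front edge at 1.2 [[515.8, 226.5], [518.4, 201.3]] top face [[519.8, 226.8], [522.4, 201.6]]
lid front edge at 1.4 [[519.4, 226.8], [522.0, 201.6]] top face [[523.3, 227.2], [525.9, 202.0]]
scene changed 359 bbox 132 170 146 171
lid front edge at 0 [[165.0, 158.3], [146.8, 171.6]] top face [[164.2, 155.7], [145.8, 169.0]]
lid front edge at 0.9 [[157.9, 146.4], [139.2, 159.7]] top face [[155.5, 143.6], [136.7, 156.8]]
lid front edge at 1.2 [[154.5, 142.9], [135.7, 156.1]] top face [[152.0, 140.6], [133.1, 153.7]]
lid front edge at 1.4 [[152.2, 141.0], [133.4, 154.1]] t
[... 2605 characters left out ...]
]]
[[331, 102, 82, 40, 1228], [260, 121, 76, 152, 7090], [340, 127, 12, 9, 55], [337, 136, 13, 11, 85], [392, 142, 5, 17, 62], [360, 165, 16, 20, 185], [210, 191, 138, 261, 11704], [457, 195, 14, 34, 300], [470, 195, 12, 11, 75], [402, 200, 4, 7, 23], [487, 203, 28, 27, 381], [520, 202, 5, 25, 80], [364, 216, 6, 49, 174], [239, 242, 21, 13, 114], [67, 273, 88, 74, 3265], [411, 276, 9, 100, 586], [113, 303, 132, 138, 6441], [221, 327, 27, 14, 289], [308, 367, 126, 113, 6416], [31, 378, 124, 102, 6384], [0, 390, 21, 50, 774], [414, 413, 4, 7, 25], [14, 442, 17, 38, 527], [214, 445, 16, 26, 185], [430, 448, 13, 25, 257], [372, 457, 31, 11, 199], [246, 464, 57, 16, 762], [361, 467, 58, 13, 504]]
```

The lid's edge now lies at top px 520–525, matching 1.4 rad (fully open). I'll check quickly that the neighbours haven't moved, then hand in.

```bash
python3 - <<'E'
from h import *
a=cv2.imread("pics/scene0.png"); b=cv2.imread("pics/scene10.png")
for n,(x,y,w,h) in dict(spoon=(220,212,75,95),scraper=(90,260,105,75),pink=(200,110,80,45)).items():
    r=[]
    for im in(a,b):
        hv=cv2.cvtColor(im[y:y+h,x:x+w],cv2.COLOR_BGR2HSV); m=(hv[...,1]>75).astype(np.uint8)
        M=cv2.moments(m,True); r.append((M['m00'],round(M['m10']/max(M['m00'],1)+x,1),round(M['m01']/max(M['m00'],1)+y,1)))
    print(n,r)
E
```

```text
spoon [(751.0, 254.0, 264.9), (745.0, 254.0, 264.9)]
scraper [(1626.0, 150.9, 304.3), (1621.0, 150.9, 304.3)]
pink [(1876.0, 242.8, 134.1), (1142.0, 236.0, 131.1)]
```

```bash
python3 -c "
from workcell import env
print(env.hand_in())"
```

```text
the job is handed in; nothing more can be done
None
```

The canister stands upright in the basin with the tab slid fully aside, the button fully in and the lid open to about 1.4 rad. The job was handed in at about 24 s; the spoon and scraper checked unmoved, and the jar, can, mug and brush were not rechecked.

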